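# Press an atomiser cap home in a ratchet clamp, release it, tray it

## Task

The travel perfume atomiser lies between the jaws of the locking scissor clamp with its cap standing out on its neck. Close the clamp's loose handle until the ratchet holds it by itself with the cap fully home and take your hand off, then press that handle down, sideways off its ratchet teeth, and let it swing fully open. Lay the atomiser flat in the glass tray without dropping it; never force the clamp, and leave the tray, jar, straightener stand and hairbrush where they are.

Things in the scene. Friction and masses are not known exactly. Their poses are not given: they have to be found in the camera images.
- clamp: Steel locking scissor clamp fixed to the counter on a 12 mm base plate (x -135..115, y -45..65 mm). Origin on the counter under the pivot, z up. Handles run to -x, jaws to +x; bars 12 mm high, centred at z 50. Fixed handle's paddle: x -125..-85, y -26..-14. The loose handle's equal paddle lies to its +y; its outer (+y) face is pushed towards -y to close. Over 22 N anywhere is forcing it.
- rack_top (a point): top of the ratchet's rack, 65 mm above the counter: a sprung toothed bar (clamp x -60..-50, y -18..24 mm) lying across above the loose handle, teeth down. The handle's tooth clicks past it when closing and catches on it from opening.
- cradle (a point): point midway between two upright 5 mm cradle plates (16 mm either side along the clamp's y, 32 mm wide in its x), on their 39 mm high floor; side lips reach 43 mm. Free space beside and between the plates. The jaws squeeze along the clamp's y. The fixed jaw's face, on an adjusting screw, stands 22 to 36 mm to +y of here, set differently each time; the atomiser first slides up to it.
- jaw (a joint): angle of the loose half about its vertical pivot, rad: 0 fully open (a light spring returns it), grows as it closes. Catches hold at about 0.12, 0.20 and 0.28. The cap is home somewhere from 0.19 to 0.35, as the fixed jaw's screw is set; let go there, it springs back to the last catch passed. Closing takes up to about 10 N at the paddle, then stops hard with the cap home.
- thumb (a joint): sideways flex of the loose handle, rad: 0 at rest, grows as its paddle is pressed down: 3 N to start, about 10 N at 0.06 (5 to 6 mm down), where the teeth are clear; rigid stop at 0.08. Let up too soon, the teeth catch again (they are past below jaw 0.09); a finger's friction can hold the handle back, so draw it open, to the clamp's +y, while pressing.
- thumb_top (a point): centre of the top face of the loose handle's paddle (40 mm long along the handle, 12 mm wide, 12 mm high), 105 mm from the pivot, 56 mm above the counter (at x -104, y 35 mm of the clamp when open); moves with the handle, 20 to 37 mm between open and closed
- atomiser: aluminium travel atomiser, 22 x 52 x 22 mm square bar (x, y, z), 65 to 100 g, loose, lying along its y axis in the clamp's cradle; origin at the bar's centre, 50 mm above the counter at the start, y axis along the clamp's y. Its round black cap (20 mm diameter, 14 mm long) is at its -y end.
- cap (a joint): how far the cap has been pressed onto the atomiser's neck, m: 0 stands 7 mm out, 0.007 fully home; friction (about 3 N) keeps it where it is
- tray: glass tray, 180 x 130 x 14 mm (x, y, z), 5 mm walls and floor, loose, lying to the left or to the right of the clamp; origin at the centre of its underside
- jar: orange ceramic jar, 88 mm diameter, 92 mm high; origin at the centre of its underside; on the other side of the clamp from the tray
- stand: black aluminium hair straightener stand, 90 x 120 x 76 mm; origin at the centre of its underside; beyond the clamp
- brush: wooden-handled hairbrush, 225 x 60 x 44 mm, lying bristles up, handle along -x; origin under its middle; beyond the clamp

How it is judged:
By the outcome, as a careful person would: the job done as asked, in the order asked, and still so for the second after the job is handed in, with the robot touching nothing.
It also fails if it takes over 69 s, if anything falls off the work surface, if the arm or the gripper's body presses on something with over 40 N, if the wrist force passes 120 N, or if a joint passes its speed limit or range.

## Robot

A 6-joint arm with a two-finger parallel gripper is mounted at the origin on the work surface. World frame = base frame: x ahead of the robot, y to its left, z up, the work surface at z = 0. Lengths are in m, angles in degrees, forces in N, time in s.
With the tool pointing down it reaches from about 0.375 to 0.75 m from the base axis. Payload 9 kg.
Tool frame: the origin (TCP) lies where the fingers leave the gripper's body, on its centre line; the fingertips stand 73 mm ahead of it and the grasp point (between the pads) lies 54 mm ahead of it (robot.tip_reach is the distance from the TCP to the fingertips, in m); z points along the fingers, y is the direction in which the jaws open and shut (so a half turn about z gives the same grasp; the last joint's range is limited). The gripper opens to 85 mm and grips with 20 to 120 N. Pads are 22 mm wide; open, the fingers measure 114 mm over their backs; the gripper's body (76 mm by 85 mm) begins 54 mm behind the grasp point. The pads swing forward as they close: fully open they stand 13 mm farther back than shut.
Start: joints at [-83.004, 5.964, 5.575, 89.605, 0, 77.527], TCP at [0.2, -0.566, 0.304] pointing down, gripper open.
Joint ranges: [-171.21, 171.21], [-48.23, 106.86], [-62.78, 66.21], [-105.2, 120.99], [-86.42, 89.51], [-180, 180]. Speed limits (degrees/s): [127.2, 127.2, 147.25, 180, 180, 180].

## Interface

Orientations are given as [roll, pitch, yaw] about the fixed x, y, z axes, in that order (R = Rz(yaw) Ry(pitch) Rx(roll)).
In Python, from plant import robot gives the robot as it stands. Calls block until the motion is done:
- robot.move_pose(position, orientation): joint-space move of the TCP to a pose.
- robot.line_to(position, vel=0.15, rotation=None, guard=None): straight line of the TCP; rotation=None keeps the orientation; vel is the mean speed in m/s. With guard (N) it stops when the force on the tool has changed by that much, and returns True; else False.
- robot.goto_joints(angles): joint-space move.
- robot.set_gripper(opening): finger opening in m; the grip force is fixed at half the most; returns when the fingers have stopped.
- robot.pause(seconds).
- robot.ik(position, orientation): joint angles nearest the present ones, or None.
- robot.observe(): the state.
- robot.grab_frame(name): name is "scene" or "top" or "wrist"; returns the picture (420x560x3 uint8, blue, green, red); there is no depth.
- robot.get_calibration(name): a dict with "vertical_fov" (degrees; the focal length in pixels is half the picture's height over the tangent of half this angle, whatever the lens; pixels are square), "cx", "cy" (the principal point, pixels), "rvec" (rotation vector, rad) and "tvec" (3), from world to camera coordinates, as OpenCV has them. Camera axes: x right, y down, z forward; pixel columns grow to the right and rows downward; lengths in m; the calibration is good to about 2 mm. A picture is of the moment at which its call begins: read the wrist's pose just before it. get_calibration takes no time and is no camera call; for the wrist camera it gives the pose at the moment of the call.
A pose or a line that the arm cannot do raises robot.IKError and nothing moves.
- robot.job_done(): hands the job in, once; it reports no verdict.
The state is a dict: "time": time; "q": joint angles; "qvel": joint speeds; "joint_torque": joint torques, N m; "tool_pos": TCP position; "tcp_rot": TCP orientation; "ft_force": force on the tool from outside, world axes, zero at the start; "torque": the same for the moment, N m; "gripper_width": finger opening in m.
Only numpy, scipy, OpenCV 4.12 (cv2) and the standard library are available. Lean on these libraries where they do the work, as an engineer would, in place of code of your own. Each camera call takes 0.05 s, during which the arm holds its last target. There are 200 camera calls.

## Working session

There is one attempt and no reset: what is moved stays moved. The work goes in short steps, each a Python script; the robot and the scene stay as the last script left them, time stands still between calls to the robot, and variables do not carry over. Pictures are saved under pics/ and viewed, on a budget of 10 in all, crops included, one or two more only if the job needs it, and the job is handed in when it is done.

```bash
ls; mkdir -p pics
python3 - <<'E'
from plant import robot
import cv2,numpy as np
for n in("scene","top"):
    c=robot.get_calibration(n); print(n,c)
    cv2.imwrite(f"pics/{n}1.png",cv2.resize(robot.grab_frame(n),(800,600),interpolation=cv2.INTER_CUBIC))
print(robot.observe())
E
```

```text
pics
scene {'vertical_fov': 47.25555114526666, 'cx': 276.9931574182169, 'cy': 205.94362971864786, 'rvec': array([ 1.68380816,  1.96110395, -0.73351149]), 'tvec': array([ 0.09530501, -0.43002473,  1.45204079])}
top {'vertical_fov': 51.662220972055955, 'cx': 279.4967249442955, 'cy': 210.76402382991097, 'rvec': array([ 2.19193147, -2.14720786,  0.10980949]), 'tvec': array([0.00239036, 0.63915728, 0.93135815])}
{'time': 0.1, 'q': array([-8.30045811e+01,  5.99662589e+00,  5.53339785e+00,  8.96063587e+01,
       -1.41661628e-03,  7.75271143e+01]), 'qvel': array([ 0.08159318, -0.1579904 ,  0.04911529,  0.03061875,  0.01282111,
        0.12720499]), 'joint_torque': array([ 6.41675593e-03, -5.58207071e+01,  5.04719567e+01,  1.28050282e-02,
       -2.32506682e-04, -1.24576061e-05]), 'tool_pos': array([ 0.19995191, -0.56547465,  0.30320353]), 'tcp_rot': array([-1.79931750e+02, -1.36459939e-02,  1.94682973e+01]), 'ft_force': array([-0.52496186,  0.25884327,  0.36803322]), 'torque': array([-0.0435443 ,  0.01520673,  0.02760522]), 'gripper_width': 0.08514670262129252}
```

View pics/scene1.png

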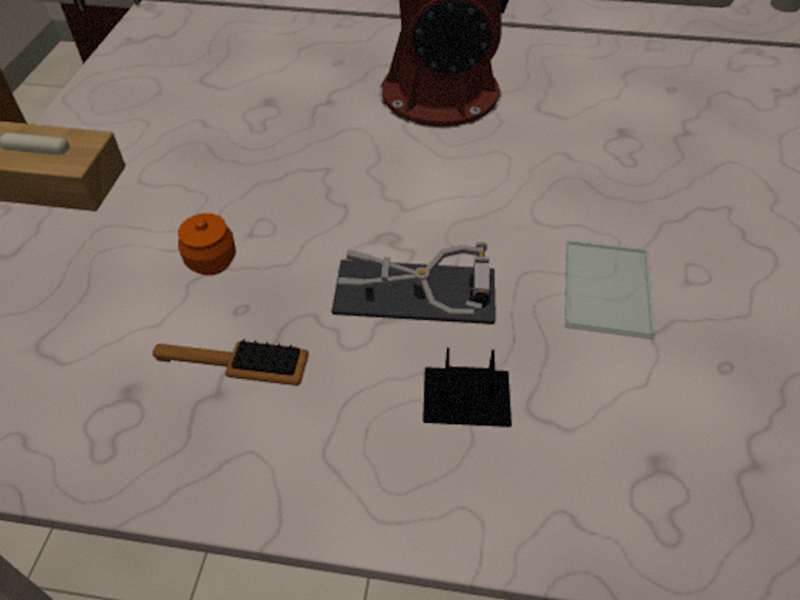

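View pics/top1.png

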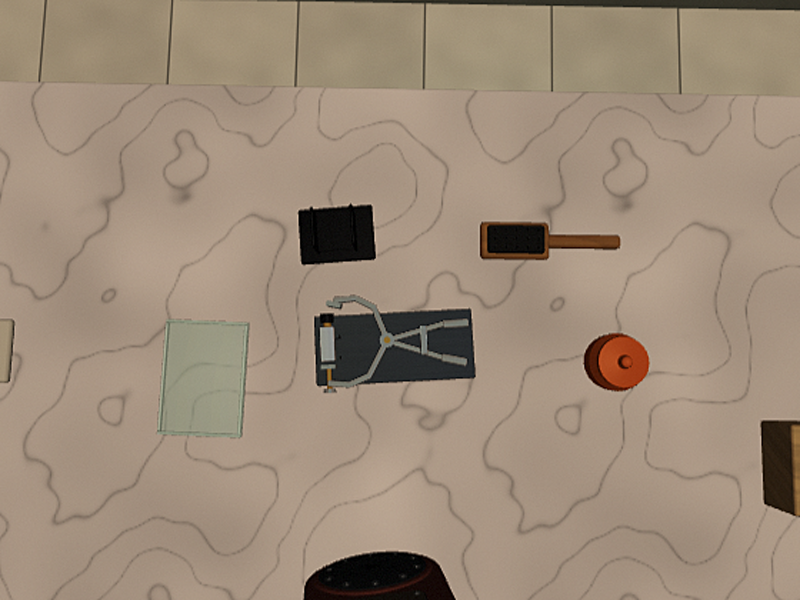

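The top view shows the clamp with its jaws to the left (world +y) and its handles to the right. The loose paddle is at about (465,361), the pivot at (387,341), the base corners at (315,316), (471,309), (475,376) and (317,385), and the tray on the left. The scene view agrees.

```bash
cat > h.py <<'E'
from plant import robot
import cv2,numpy as np
from scipy.optimize import least_squares
S=800/560
def cam(n):
    c=robot.get_calibration(n); f=210/np.tan(np.radians(c["vertical_fov"]/2))
    return dict(K=np.array([[f,0,c["cx"]],[0,f,c["cy"]],[0,0,1]]),r=np.array(c["rvec"]),t=np.array(c["tvec"]))
def proj(c,P): return cv2.projectPoints(np.array(P,float).reshape(-1,3),c["r"],c["t"],c["K"],None)[0][:,0]
def unproj(c,uv,z):
    R=cv2.Rodrigues(c["r"])[0]; o=-R.T@c["t"]
    d=R.T@np.linalg.solve(c["K"],[uv[0],uv[1],1]); return o+d*(z-o[2])/d[2]
def fit(c,model,px,x0):
    "planar pose (x,y,yaw) of model points (m) from pixels"
    model=np.array(model,float)
    def w(p): 
        a=p[2]; R=np.array([[np.cos(a),-np.sin(a),0],[np.sin(a),np.cos(a),0],[0,0,1]]); return model@R.T+[p[0],p[1],0]
    s=least_squares(lambda p:(proj(c,w(p))-px).ravel(),x0,x_scale=[.01,.01,.05])
    return s.x,s.fun
E
python3 - <<'E'
from h import *
c=cam("top")
M=np.array([[115,-45,12],[-135,-45,12],[-135,65,12],[115,65,12],[0,0,56]])/1e3
px=np.array([[315,316],[471,309],[475,376],[317,385],[387,341]])/S
p,r=fit(c,M,px,[.5,0,1.57]);print("clamp",p,np.degrees(p[2]),r.round(1))
T=np.array([[166,320],[249,323],[243,437],[158,432]])/S
T=[unproj(c,u,.014) for u in T];print("tray",np.mean(T,0),T)
print("jar",unproj(c,np.array([625,362])/S,.1),"stand",[unproj(c,np.array(u)/S,.06)[:2] for u in((300,207),(374,206),(376,260),(302,263))])
w=cam("wrist");R=cv2.Rodrigues(w["r"])[0];print("wristcam",-R.T@w["t"],R,w["K"][0,0])
E
```

```text
clamp [0.5779646  0.03236382 1.64169062] 94.06194359941941 [-0.8 -0.1  0.3 -0.7  0.6  1.2 -0.4  0.6  0.2 -1. ]
tray [0.51440827 0.31852412 0.014     ] [array([0.60320573, 0.38323594, 0.014     ]), array([0.60116784, 0.2520322 , 0.014     ]), array([0.42416521, 0.25336826, 0.014     ]), array([0.42909429, 0.38546009, 0.014     ])]
jar [ 0.55117398 -0.30934864  0.1       ] stand [array([0.77799421, 0.17071391]), array([0.78192677, 0.0573199 ]), array([0.69820466, 0.0522137 ]), array([0.69126083, 0.16449083])]
wristcam [ 0.26522502 -0.54262625  0.37502458] [[ 0.33312824 -0.94288028 -0.00153445]
 [-0.9061006  -0.3205829   0.27605854]
 [-0.26078207 -0.09057253 -0.9611396 ]] 347.9313205083433
```

Run:
```python
from h import *
robot.move_pose([.555,.025,.30],[180,0,4])
c=cam("wrist"); np.save("w2.npy",np.r_[c["r"],c["t"]])
im=robot.grab_frame("wrist"); cv2.imwrite("pics/w2.png",cv2.resize(im,(800,600),interpolation=cv2.INTER_CUBIC))
o=robot.observe();print(o["time"],o["tool_pos"],o["tcp_rot"],o["q"])
p=[.578,.0324,1.6417];a=p[2]
for P in([0,0,.056],[-.104,.035,.056],[.115,-.045,.012],[-.135,.065,.012]):
    print(proj(c,[p[0]+P[0]*np.cos(a)-P[1]*np.sin(a),p[1]+P[0]*np.sin(a)+P[1]*np.cos(a),P[2]])*S)
```

```text
2.6 [0.55507443 0.02426188 0.29993389] [1.79993926e+02 5.75596000e-03 3.94364345e+00] [-1.09831466e+01 -1.85011023e+00 -2.82681742e+00  8.90272900e+01
 -7.35164086e-03  1.65073210e+02]
[[389.40589287 229.63265061]]
[[548.54032956 282.63924636]]
[[225.0153568  156.26587655]]
[[569.63933458 306.5885117 ]]
```

View pics/w2.png

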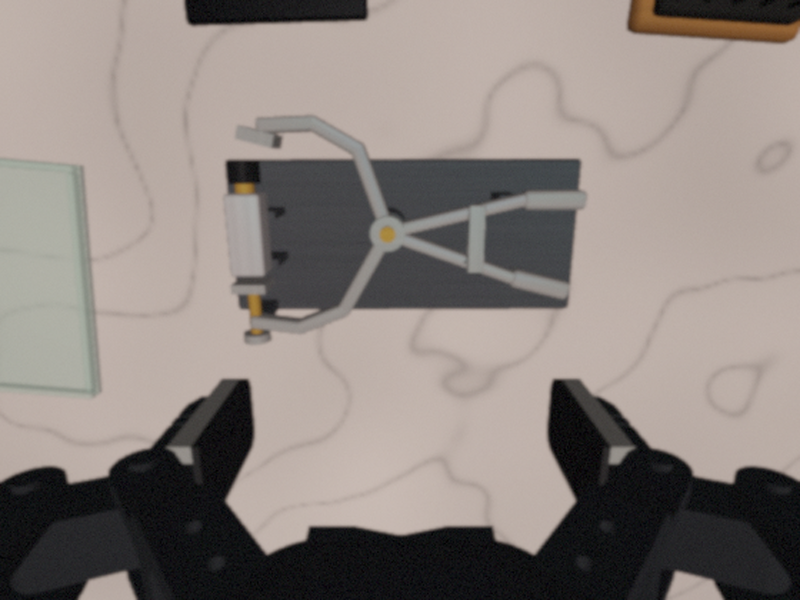

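The wrist view shows the base corners at (228,160), (580,160), (568,307) and (240,307), and the pivot at (387,234). The loose paddle is centred near (541,281), and the atomiser's top is centred near (246,236) with the cap at the top end. That is within about 4 px of the first fit. I'll refit and push the handle shut.

```bash
python3 - <<'E'
from h import *
c=cam("wrist"); d=np.load("w2.npy"); c["r"],c["t"]=d[:3],d[3:]
M=np.array([[115,-45,12],[-135,-45,12],[-135,65,12],[115,65,12],[0,0,56]])/1e3
p,r=fit(c,M,np.array([[228,160],[580,160],[568,307],[240,307],[387,234]])/S,[.578,.032,1.64])
print(p,np.degrees(p[2]),r.round(1)); np.save("clamp.npy",p)
R=np.array([[np.cos(p[2]),-np.sin(p[2])],[np.sin(p[2]),np.cos(p[2])]])
for n,u,z in(("paddle",(541,281),.056),("atom",(246,236),.061),("a+y",(247,276),.061),("a-y",(245,196),.061),("face",(250,285),.056)):
    w=unproj(c,np.array(u)/S,z);print(n,w,R.T@(w[:2]-p[:2])*1e3)
E
cat >> h.py <<'E'
import os
if os.path.exists("clamp.npy"):
    P=np.load("clamp.npy"); YAW=np.degrees(P[2])-90
    RC=np.array([[np.cos(P[2]),-np.sin(P[2])],[np.sin(P[2]),np.cos(P[2])]])
    def W(x,y,ztip): "clamp mm -> TCP position for closed tips at ztip mm"; return np.r_[P[:2]+RC@np.array([x,y])/1e3, ztip/1e3+robot.tip_reach]
    def C(): "closed tip in clamp mm"; o=robot.observe(); t=o["tool_pos"]; return np.r_[RC.T@(t[:2]-P[:2])*1e3,(t[2]-robot.tip_reach)*1e3]
    def F(): f=np.mean([robot.observe()["ft_force"] for _ in range(3)],0); return np.r_[RC.T@f[:2],f[2]]
E
```

```text
[0.57593564 0.03293485 1.64027234] 93.98068257415916 [-2.5 -0.7  2.1 -0.9  0.2  1.7 -0.9  1.8  1.  -0.8]
paddle [ 0.55121482 -0.0687262   0.056     ] [-99.69967378  31.71851015]
atom [0.56854672 0.12196023 0.061     ] [89.32354676  1.1909391 ]
a+y [0.54267787 0.12175389 0.061     ] [90.91352394 27.0117051 ]
a-y [0.59328447 0.12215755 0.061     ] [ 87.80309048 -23.50082795]
face [0.53541104 0.12138549 0.056     ] [91.05048323 34.28657792]
```

Run:
```python
from h import *
robot.move_pose(W(-104,68,110),[180,0,YAW])
robot.set_gripper(0)
robot.line_to(W(-104,68,42),vel=.12)
robot.pause(.2); b=F(); print("base",b,C(),robot.observe()["time"])
h=robot.line_to(W(-104,48,42),vel=.03,guard=3); print(h,C(),F()-b)
y=C()[1]
h=robot.line_to(W(-104,36,42),vel=.025,guard=11); print(h,C(),F()-b)
y=C()[1]
log=[]
while y>2:
    y-=.8; robot.line_to(W(-104,y,42),vel=.02); f=F()-b; log.append((round(C()[1],1),*f.round(1)))
    if f[1]>12: break
print(*log,sep="\n"); print(robot.observe()["time"],robot.observe()["gripper_width"])
```

```text
base [-0.26392413  0.64095681 -0.13548692] [-104.24783082   67.47565541   42.9339853 ] 4.9667
True [-103.98455817   49.04586313   41.36903678] [0.1230214  0.96394805 0.92596532]
False [-104.01583584   36.11965616   41.76760715] [-2.57930297  3.29047349 -0.32659969]
(np.float64(35.7), np.float64(-3.1), np.float64(5.5), np.float64(-1.4))
(np.float64(35.0), np.float64(-2.8), np.float64(5.4), np.float64(-0.7))
(np.float64(33.7), np.float64(-1.7), np.float64(3.2), np.float64(-1.9))
(np.float64(33.1), np.float64(-2.1), np.float64(3.5), np.float64(-0.6))
(np.float64(32.4), np.float64(-3.1), np.float64(5.3), np.float64(-0.2))
(np.float64(31.6), np.float64(-3.1), np.float64(5.2), np.float64(0.2))
(np.float64(30.8), np.float64(-3.7), np.float64(4.9), np.float64(1.0))
(np.float64(30.0), np.float64(-2.9), np.float64(4.2), np.float64(0.8))
(np.float64(29.2), np.float64(-3.0), np.float64(5.7), np.float64(-0.3))
(np.float64(28.6), np.float64(-4.4), np.float64(5.9), np.float64(0.9))
(np.float64(27.7), np.float64(-4.1), np.float64(5.5), np.float64(0.6))
(np.float64(27.0), np.float64(-4.3), np.float64(6.3), np.float64(0.9))
(np.float64(26.2), np.float64(-4.2), np.float64(6.8), np.float64(0.5))
(np.float64(25.2), np.float64(-3.6), np.float64(4.9), np.float64(0.8))
(np.float64(24.7), np.float64(-4.2), np.float64(8.7), np.float64(1.2))
(np.float64(24.4), np.float64(-4.3), np.float64(9.2), np.float64(2.1))
(np.float64(24.0), np.float64(-5.6), np.float64(11.6), np.float64(2.8))
(np.float64(23.7), np.float64(-5.9), np.float64(14.5), np.float64(2.4))
10.7917 6.354554700722072e-05
```

Run:
```python
from h import *
f0=F(); print(f0,C())
y=C()[1]-1.0
for i in range(5):
    y-=.4; robot.line_to(W(-104,y,42),vel=.02); robot.pause(.05); f=F();print(C().round(2),f.round(1))
    if np.hypot(f[0],f[1])>16.5: break
robot.line_to(W(-104,34,42),vel=.03); print(F())
robot.line_to(W(-104,60,60),vel=.1)
t=W(-30,20,200); robot.line_to(t,vel=.25)
robot.pause(.1)
c=cam("wrist"); np.save("w3.npy",np.r_[c["r"],c["t"]])
cv2.imwrite("pics/w3.png",cv2.resize(robot.grab_frame("wrist"),(800,600),interpolation=cv2.INTER_CUBIC)); print(robot.observe()["time"])
```

```text
[-6.14381535 15.1888487   2.24793523] [-104.42803221   23.69587931   41.26085701]
[-104.45   23.94   41.44] [-5.7 13.   1.2]
[-104.43   23.8    41.31] [-6.5 14.8  3.6]
[-104.46   23.6    41.23] [-5.9 14.7  2.2]
[-104.46   23.43   41.12] [-6.5 15.8  2.9]
[-0.43568307  0.05708076  0.01880045]
13.9917
```

View pics/w3.png

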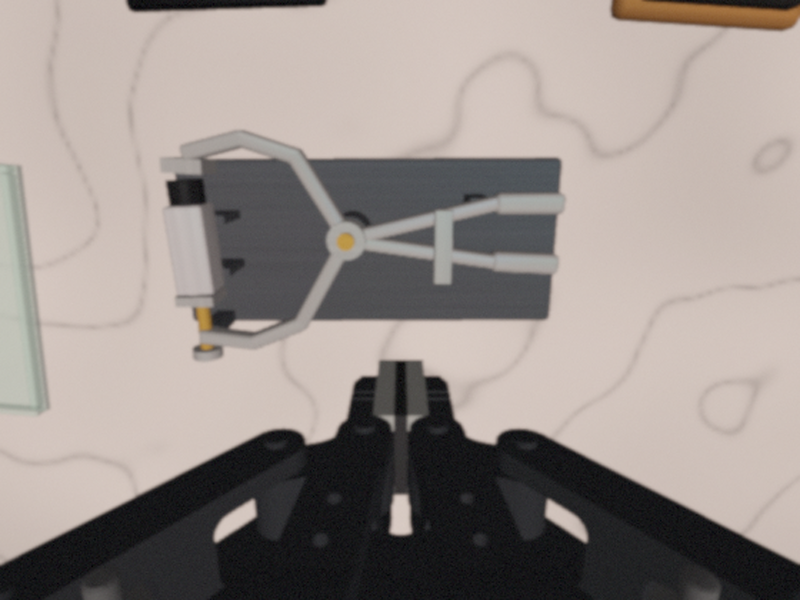

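The cap now sits directly against the bar with no yellow neck showing. The handle is held by the ratchet with the gripper off it, and its paddle is centred at about (527,264). Next I'll press it down and draw it open.

Run:
```python
from h import *
c=cam("wrist"); d=np.load("w3.npy"); c["r"],c["t"]=d[:3],d[3:]
loc=lambda u,z:RC.T@(unproj(c,np.array(u)/S,z)[:2]-P[:2])*1e3
pc=loc((527,263),.056); print("paddle",pc,"pivot",loc((346,241),.056))
x,y=-103,pc[1]+3
robot.line_to(W(x,y,80),vel=.25); robot.pause(.2); b=F()
h=robot.line_to(W(x,y,50),vel=.02,guard=2.5); z0=C()[2]; print(h,z0,F()-b)
z=z0;
for i in range(25):
    z-=.6; robot.line_to(W(x,y,z),vel=.02); f=F()-b; print(C().round(1),f.round(1))
    if f[2]>11.5 : break
print(robot.observe()["time"])
```

```text
paddle [-104.98740387   13.87554811] pivot [0.94995674 0.74805973]
True 54.380268883507554 [-0.06370823 -0.10730993  4.40896571]
[-103.1   16.7   54.1] [0.2 0.8 4.8]
[-103.2   16.6   53.7] [0.4 0.1 5.4]
[-103.2   16.6   53.1] [ 0.5 -0.3  6.8]
[-103.2   16.6   52.7] [-0.5  0.3  7.8]
[-103.2   16.6   52.1] [-0.7  0.7  7.3]
[-103.3   16.6   51.6] [-0.1  1.2  9.6]
[-103.2   16.6   51. ] [0.1 0.5 9. ]
[-103.2   16.5   50.6] [-0.6  1.4 10.4]
[-103.3   16.4   50.1] [-0.9  0.7 10.9]
[-103.3   16.4   49.6] [ 0.2  1.9 11.6]
18.55
```

Run:
```python
from h import *
x,y,z=C(); z=z-.9   # includes controller lag
b=np.array([-.3,.4,0])
robot.line_to(W(x,y,z),vel=.02); print(C().round(1),F().round(1))
while y<40:
    y+=2; robot.line_to(W(x,y,z),vel=.03); f=F(); print(C().round(1),f.round(1))
    if f[2]>15: z+=.4
    elif f[2]<10.8 and y<30: z-=.3
    if abs(f[1])>9: break
print(robot.observe()["time"])
```

```text
[-103.4   15.8   49.9] [1.1 1.7 9.9]
[-103.2   17.9   49.9] [ 1.3  2.4 10.8]
[-103.    19.9   49.9] [ 3.8  2.4 10.8]
[-103.    21.8   49.6] [ 3.4  0.3 11. ]
[-103.    23.8   49.6] [ 3.  1. 11.]
[-103.    25.7   49.7] [ 3.9  0.9 11.6]
[-103.    27.7   49.7] [ 3.4  1.  10.7]
[-103.    29.6   49.4] [ 3.8 -0.1 11.2]
[-102.9   31.6   49.4] [ 5.2 -0.3 11.7]
[-103.    33.6   49.4] [ 3.6 -0.5 11.9]
[-102.9   35.6   49.4] [ 4.   0.4 11.6]
[-103.    37.3   49.5] [ 4.7 -1.6 10.8]
[-103.2   38.6   49.9] [ 3.6 -4.9  8.7]
21.8
```

Run:
```python
from h import *
x,y,z=C()
robot.line_to(W(x,y,z+12),vel=.05); robot.line_to(W(x,y,90),vel=.2)
robot.line_to(W(30,12,200),vel=.25); robot.set_gripper(.06); robot.pause(.1)
c=cam("wrist"); np.save("w4.npy",np.r_[c["r"],c["t"]])
cv2.imwrite("pics/w4.png",cv2.resize(robot.grab_frame("wrist"),(800,600),interpolation=cv2.INTER_CUBIC)); print(robot.observe()["time"])
```

```text
24.1167
```

View pics/w4.png

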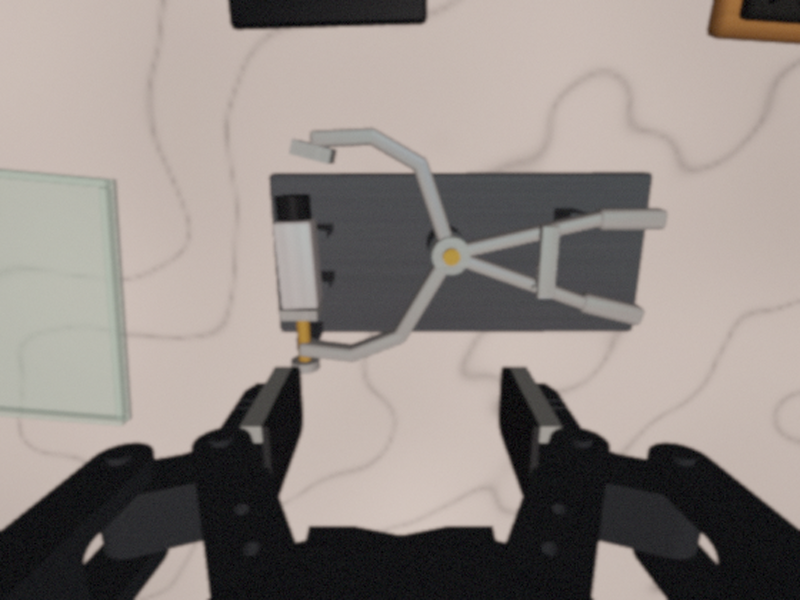

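The clamp is fully open and the cap is still home. The atomiser's top is centred at about (296,265). Next I'll grasp it.

Run:
```python
from h import *
c=cam("wrist"); d=np.load("w4.npy"); c["r"],c["t"]=d[:3],d[3:]
loc=lambda u,z:RC.T@(unproj(c,np.array(u)/S,z)[:2]-P[:2])*1e3
pv=loc((451,257),.056); a=loc((296.5,265),.061); print("pivot",pv,"atom",a)
print("tray edge",[unproj(c,np.array(u)/S,.014) for u in((115,180),(129,420))])
x,y=a
robot.set_gripper(.05)
robot.line_to(W(x,y,90),vel=.2); robot.line_to(W(x,y,44),vel=.08,guard=6); print(C())
robot.set_gripper(0); print("w",robot.observe()["gripper_width"],F())
robot.line_to(W(x,y,50),vel=.03); print(F()); robot.line_to(W(x,y,110),vel=.1)
robot.pause(.1)
cv2.imwrite("pics/s5.png",cv2.resize(robot.grab_frame("wrist"),(800,600),interpolation=cv2.INTER_CUBIC))
o=robot.observe();print(o["time"],o["gripper_width"],F())
```

```text
pivot [-0.15644695  1.49765592] atom [90.19897092  5.19397007]
tray edge [array([0.60163095, 0.24975203, 0.014     ]), array([0.42644523, 0.25521346, 0.014     ])]
[90.20148458  5.11887761 44.11170226]
w 0.020590011565118062 [0.0532052  0.48286298 5.13963029]
[-0.77446516 -2.40594424  0.50819491]
27.5 0.02028894317532988 [ 0.60640103  0.20284108 -1.91243799]
```

View pics/s5.png

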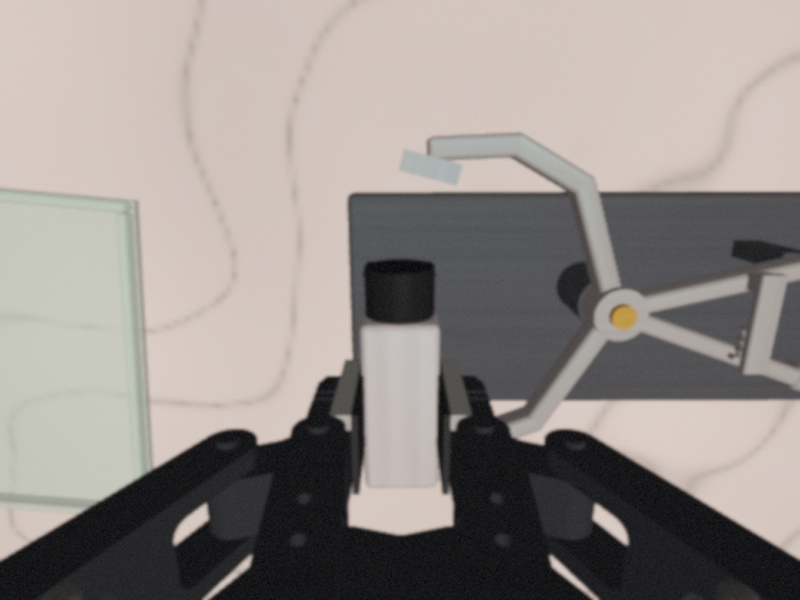

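The atomiser is held squarely in the pads with its cap home. Now I'll place it.

Run:
```python
from h import *
T=np.array([.514,.318]); z=lambda t:np.r_[T,t/1e3+robot.tip_reach]
robot.line_to(z(110),vel=.2); robot.line_to(z(20),vel=.12); robot.pause(.2); b=F()
h=robot.line_to(z(9),vel=.015,guard=3); print(h,robot.observe()["tool_pos"]-z(0),F()-b)
robot.set_gripper(.04); robot.pause(.2)
robot.line_to(z(60),vel=.08); robot.line_to(z(150),vel=.2)
robot.line_to(z(150)+[-.06,-.05,0.03],vel=.2); robot.pause(.2)
cv2.imwrite("pics/w6.png",cv2.resize(robot.grab_frame("wrist"),(800,600),interpolation=cv2.INTER_CUBIC))
cv2.imwrite("pics/t6.png",cv2.resize(robot.grab_frame("top"),(800,600),interpolation=cv2.INTER_CUBIC))
print(robot.observe()["time"])
```

```text
Traceback (most recent call last):
plant.IKError: the arm cannot follow that straight line within its joint ranges
```

Run:
```python
from h import *
T=np.array([.514,.318]); z=lambda t:np.r_[T,t/1e3+robot.tip_reach]
robot.move_pose(z(110),[180,0,90]); robot.line_to(z(20),vel=.12); robot.pause(.2); b=F()
h=robot.line_to(z(9),vel=.015,guard=3); print(h,robot.observe()["tool_pos"]-z(0),F()-b)
robot.set_gripper(.04); robot.pause(.2)
robot.line_to(z(60),vel=.08); robot.line_to(z(150),vel=.2)
robot.line_to(z(150)+[-.04,-.08,0.03],vel=.2); robot.pause(.2)
cv2.imwrite("pics/w6.png",cv2.resize(robot.grab_frame("wrist"),(800,600),interpolation=cv2.INTER_CUBIC))
cv2.imwrite("pics/t6.png",cv2.resize(robot.grab_frame("top"),(800,600),interpolation=cv2.INTER_CUBIC))
print(robot.observe()["time"])
```

```text
True [-9.84063002e-05  7.00350632e-07  1.09263417e-02] [0.83004542 1.0026597  5.24145157]
33.0833
```

View pics/w6.png

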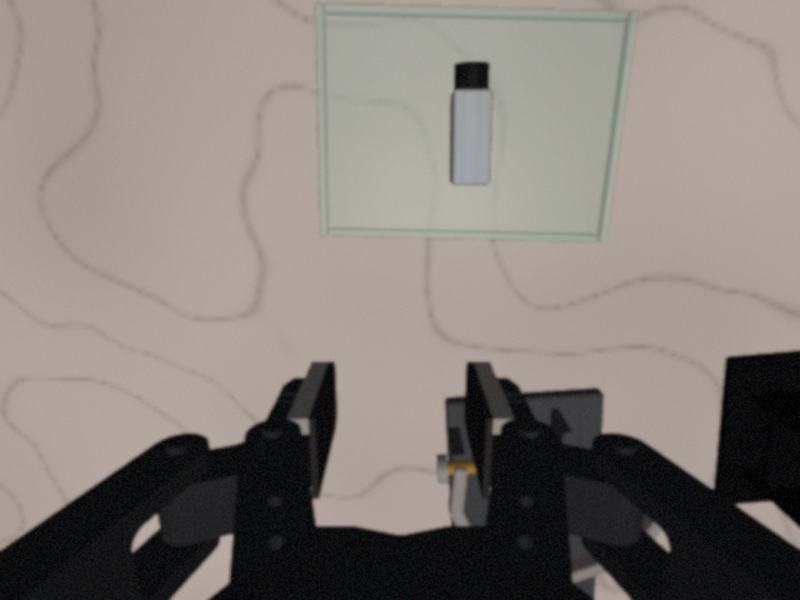

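View pics/t6.png

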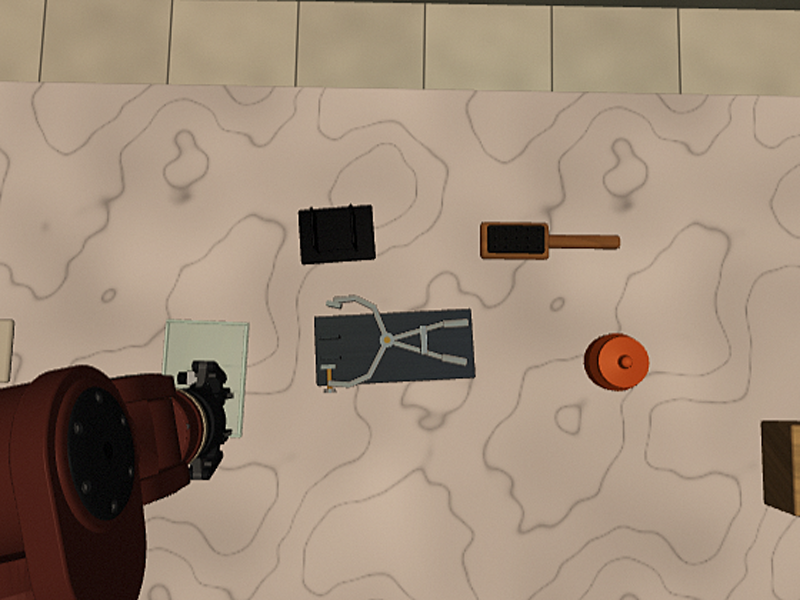

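The atomiser lies flat in the tray with its cap home, at (472,135) in the wrist view. The clamp is open, and the tray, jar, stand and brush are at the same pixels as at the start. I'm handing in.

```bash
python3 -c "
from plant import robot
print(robot.job_done(),robot.observe()['time'])"
```

```text
the job is handed in; nothing more can be done
the job is handed in; nothing more can be done
```

The job is done and handed in; the clock read about 33 s of the 69 s allowed at my last check, just before the hand-in.

- **Closing:** I pushed the loose handle to the hard stop with about 17 N resultant at most (limit 22 N). With the gripper off it, a picture showed the cap fully home and the handle held by the ratchet.
- **Opening:** I pressed the paddle down about 6 mm at 11–12 N and drew it outwards. The next picture showed the clamp fully open.
- **Placing:** I lowered the atomiser into the tray until it touched at about 5 N, then released it.
- **Last checks:** The final pictures show the atomiser flat inside the tray with its cap home. The clamp is open, and the tray, jar, stand and brush sit at the same pixels as at the start. The robot is clear of everything.

**Discrepancies:**
- The first line to the tray was refused because the last joint was near its range limit. Nothing moved, and I went there with the gripper turned 90° instead.
- The two fits of the clamp's position differed by about 2 mm.
- The gripper read 20.3–20.6 mm while holding the 22 mm bar, but the pictures showed it gripped squarely.

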